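Put the backup drives back in their own docks

TASK

The three backup drives were mixed up after cleaning, and the computer finds a drive only in its own dock. Swap them round until every drive stands in the dock whose tab has the colour of its cap, upright and all the way down in the slot; each slot takes one drive, and the wooden stand is free to park one meanwhile. Let no drive fall over, and do not knock the mug away.

Things in the scene. Friction and masses are not known exactly. Their poses are not given: they have to be found in the camera images.
- drive_red_mid (a point): Removable backup drive, silver metal with a red end cap: upright block 42 mm wide (y), 24 mm thick (x: the way to grip it), 112 mm tall (z up), about 0.25 kg. This point: its centre, 56 mm above its underside. In a dock its centre is 64 mm and its top 120 mm above the work surface; the lowest 36 mm are hidden in the slot. It may stand either way round.
- drive_yellow_mid (a point): Removable backup drive, silver metal with a yellow end cap: upright block 42 mm wide (y), 24 mm thick (x: the way to grip it), 112 mm tall (z up), about 0.25 kg. This point: its centre, 56 mm above its underside. In a dock its centre is 64 mm and its top 120 mm above the work surface; the lowest 36 mm are hidden in the slot. It may stand either way round.
- drive_blue_mid (a point): Removable backup drive, silver metal with a blue end cap: upright block 42 mm wide (y), 24 mm thick (x: the way to grip it), 112 mm tall (z up), about 0.25 kg. This point: its centre, 56 mm above its underside. In a dock its centre is 64 mm and its top 120 mm above the work surface; the lowest 36 mm are hidden in the slot. It may stand either way round.
- dock_red: Black dock with a red tab on its front deck, fixed: 66 mm deep (x, 40 mm before to 26 mm behind the origin), 62 mm wide (y), 44 mm tall. Slot in its top 32 mm (x) by 51 mm (y) with a 3 mm bevel, floor 8 mm above the work surface. Origin: on the work surface under the slot's centre. Docks and stand are turned up to 3 degrees and stand side by side in an uneven row, 67 mm from centre to centre.
- dock_yellow: Black dock with a yellow tab on its front deck, fixed: 66 mm deep (x, 40 mm before to 26 mm behind the origin), 62 mm wide (y), 44 mm tall. Slot in its top 32 mm (x) by 51 mm (y) with a 3 mm bevel, floor 8 mm above the work surface. Origin: on the work surface under the slot's centre. Docks and stand are turned up to 3 degrees and stand side by side in an uneven row, 67 mm from centre to centre.
- dock_blue: Black dock with a blue tab on its front deck, fixed: 66 mm deep (x, 40 mm before to 26 mm behind the origin), 62 mm wide (y), 44 mm tall. Slot in its top 32 mm (x) by 51 mm (y) with a 3 mm bevel, floor 8 mm above the work surface. Origin: on the work surface under the slot's centre. Docks and stand are turned up to 3 degrees and stand side by side in an uneven row, 67 mm from centre to centre.
- stand: Plain light wooden stand, fixed, empty at the start: 52 (x) by 62 (y) by 44 mm, slot and origin as a dock's. It may stand anywhere in the row. Fixed near the row: black loudspeaker, 270 mm tall, x from 0.525, y from -0.10 to 0.02; drawer tower, 307 mm tall, x from 0.62 (handles), y from -0.36 to -0.18.
- mug: White mug with blue dots, 92 mm across, 127 mm with its handle, 93 mm tall, standing loose to the left of the docks. Origin: centre of its underside. Not part of the job.
There are look-alikes about, which are no part of the job. Leave any turquoise look-alike of the part that bears drive_blue_mid alone.

How it is judged:
By the outcome, as a careful person would: the job done as asked, in the order asked, and still so for the second after the job is handed in, with the robot touching nothing.
It also fails if it takes over 77 s, if anything falls off the work surface, if the arm or the gripper's body presses on something with over 40 N, if the wrist force passes 120 N, or if a joint passes its speed limit or range.

ROBOT

A 6-joint arm with a two-finger parallel gripper is mounted at the origin on a cart in front of the work surface, level with it; the furniture and walls round the work are solid. World frame = base frame: x ahead of the robot, y to its left, z up, the work surface at z = 0. Lengths are in mm, angles in rad, forces in N, time in s.
With the tool pointing down it reaches from about 350 to 725 mm from the base axis. Payload 6 kg.
Tool frame: the origin (TCP) lies midway between the tips of the shut fingers; the grasp point (between the pads) lies 19 mm behind it; z points along the fingers, y is the line along which they close (so a half turn about z gives the same grasp; the last joint's range is limited). The gripper opens to 85 mm and grips with 20 to 120 N. Pads are 22 mm wide; open, the fingers measure 114 mm over their backs; the gripper's body (76 mm by 85 mm) begins 54 mm behind the grasp point. The pads swing forward as they close: fully open they stand 13 mm farther back than shut.
Start: joints at [-0.81, 0.04, 0.085, 0, -1.615, -0.334], TCP at [248.38, -546.148, 205.961] pointing down, gripper open.
Joint ranges: [-2.56, 2.56], [-1.29, 2.01], [-1.08, 1.49], [-3.29, 1.98], [-2.81, -0.18], [-2.99, 2.99]. Speed limits (rad/s): [2.57, 2.57, 3.01, 3.14, 3.14, 3.14].

INTERFACE

Orientations are given as a unit quaternion [w, x, y, z].
In Python, from cell import status, viewer, job gives the robot as it stands.
- The arm moves only by the shell command python3 -m pendant 'ROWS' [OPENING] [FORCE]. ROWS is JSON, a list of rows, each a list of 6 numbers: the shift along the tool's x, y, z in m, then the turn, a rotation vector about the tool's x, y, z in rad. In form: [[dx, dy, dz, wx, wy, wz], ...]. A call has 1 to 20 rows; each row is the pose to reach, as a shift and turn from the pose commanded when the call began, along the tool's axes at that moment; what a row does not reach only later rows make up. A row lasts 1/8 s, in which the tool goes at most 62.5 mm and 10.7 degrees, less where a joint would pass 70% of its speed; a pose out of reach is approached as far as the arm can. A call with a gripper value outside its range is refused whole. OPENING is the finger opening in m, from 0 to 0.0854, set as the call begins (- or left out, the last holds). The fingers move at their own pace and stop on an object; FORCE is the grip in N (left out, the last holds). Time passes only in rows, so rows that repeat a pose let the fingers close. It gives the time, the measured TCP pose, the force, the opening and the grip force at its end, in the units of the state.
- status.sense(): the state, without advancing time (a new reading comes with each control period).
- viewer.camera(name): name is "scene" or "top"; returns a dict with "pixels" (400x640x3 uint8, red, green, blue), "vertical_fov" (degrees; the focal length in pixels is half the picture's height over the tangent of half this angle, whatever the lens; pixels are square), "cx", "cy" (the principal point, pixels), "rvec" (rotation vector, rad) and "tvec" (3), from world to camera coordinates, as OpenCV has them. Camera axes: x right, y down, z forward; pixel columns grow to the right and rows downward; lengths in mm; the calibration is good to about 2 mm. A picture is of the moment at which its call begins. There is no depth.
- job.finish_job(): hands the job in; it is judged then, once.
The state is a dict: "time": time; "qpos": joint angles; "joint_velocities": joint speeds; "joint_efforts": joint torques, N m; "ee_pos": TCP position; "tool_rot": TCP orientation; "wrist_force": force on the tool from outside, world axes, zero at the start; "moment": the same for the moment, N m; "gripper_width": finger opening in mm; "grasp_force": force on a finger pad.
Only numpy, scipy, OpenCV 4.12 (cv2) and the standard library are available. Lean on these libraries where they do the work, as an engineer would, in place of code of your own. Each camera call takes 0.05 s, during which the arm holds its last target. There are 200 camera calls.

## Working session

There is one attempt and no reset: what is moved stays moved. The work goes in short steps, Python scripts to look and compute and a shell command to move; the robot and the scene stay as the last step left them, time stands still between calls to the robot, and variables do not carry over. Pictures are saved under pics/ and viewed, at most 14 in all, crops included, and the job is handed in when it is done.

```bash
mkdir -p pics; cat > h.py <<'E'
import cv2,numpy as np
from cell import status,viewer,job
def shot(n,f):
    c=viewer.camera(n); np.savez('pics/'+f+'.npz',**c)
    cv2.imwrite('pics/'+f+'.png',c['pixels'][:,:,::-1]); return c
def crop(f,x,y,w,h,k):
    im=cv2.imread('pics/'+f+'.png')[y:y+h,x:x+w]
    cv2.imwrite(f'pics/{f}_c{x}_{y}.png',cv2.resize(im,None,fx=k,fy=k,interpolation=cv2.INTER_CUBIC))
def KRT(f):
    c=np.load('pics/'+f+'.npz'); fl=200/np.tan(np.radians(c['vertical_fov']/2))
    K=np.array([[fl,0,c['cx']],[0,fl,c['cy']],[0,0,1.]]); return K,cv2.Rodrigues(c['rvec'])[0],c['tvec'].reshape(3)
def at(f,u,v,z):
    K,R,t=KRT(f); d=R.T@np.linalg.solve(K,[u,v,1]); o=-R.T@t
    return o+d*(z-o[2])/d[2]
def proj(f,p):
    K,R,t=KRT(f); q=K@(R@np.array(p,float)+t); return q[:2]/q[2]
E
python3 -c "
from h import *
for n in ('top','scene'):
    shot(n,n+'0'); K,R,t=KRT(n+'0'); print(n,K[0,0],-R.T@t)
s=status.sense(); print(s)
a=np.hstack([cv2.imread('pics/top0.png'),cv2.imread('pics/scene0.png')])
"
```

```text
top 465.83366549288814 [ 540.30943229 -156.64527722 1160.38144831]
scene 475.873541008564 [268.71297908 308.33457248 749.95620367]
{'time': 0.1, 'qpos': array([-8.10292581e-01,  4.07306315e-02,  8.39140421e-02, -3.72108995e-04,
       -1.61547985e+00, -3.33736988e-01]), 'joint_velocities': array([-0.00010435, -0.00164072,  0.00181418,  0.00120063, -0.00015655,
       -0.00178296]), 'joint_efforts': array([-5.18593894e-03, -3.69343972e+01,  3.48284233e+01,  6.95180744e+00,
       -4.48305043e-03,  1.25514677e-05]), 'ee_pos': array([ 248.2979431 , -545.85541121,  205.0996578 ]), 'tool_rot': array([-2.31460201e-04, -2.11775672e-01,  9.77317997e-01,  7.37266112e-04]), 'wrist_force': array([-0.35361147,  0.49103131,  0.0670187 ]), 'moment': array([ 0.04079828, -0.0297289 , -0.0519786 ]), 'grasp_force': 0.0, 'gripper_width': 85.23775576417577}
```

View pics/top0.png

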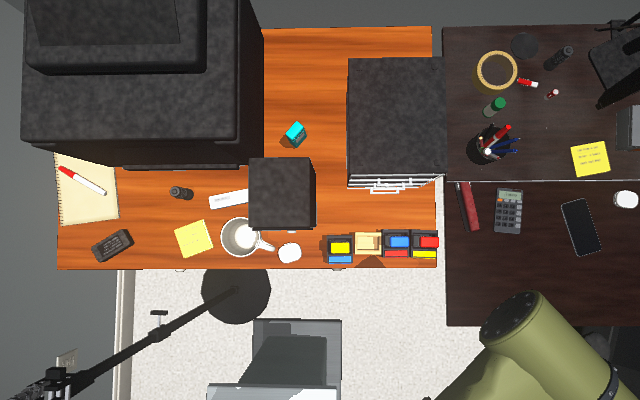

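View pics/scene0.png

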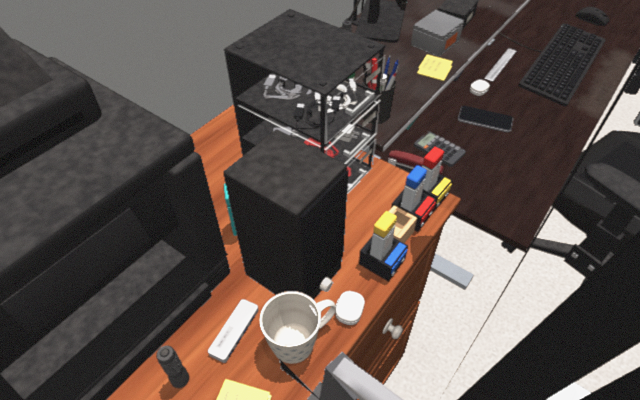

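The top view shows, in the row from left to right:
- the blue-tab dock holding the yellow drive, at (340,247)
- the stand, at (368,243)
- the red-tab dock holding the blue drive, at (397,243)
- the yellow-tab dock holding the red drive, at (425,242)

The only look-alike for the blue drive is the turquoise block behind the speaker, at (295,133). The real blue cap is at (397,241).

```bash
python3 -c "
from h import *
crop('top0',312,222,130,50,6); crop('scene0',350,140,115,140,4)"
```

```text
(no output)
```

View pics/top0_c312_222.png

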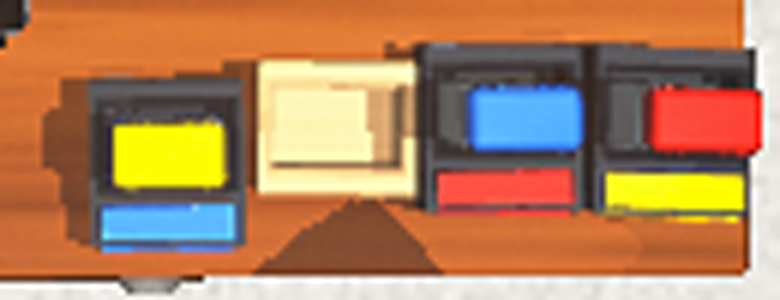

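View pics/scene0_c350_140.png

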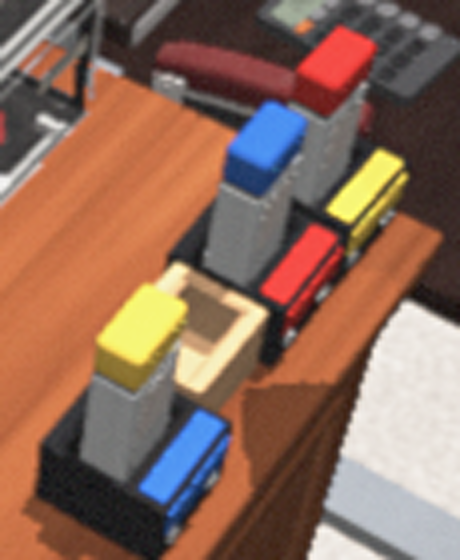

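```bash
python3 -c "
from h import *
f='top0'
def p(x,y,z): return np.round(at(f,(x+.5)/6-.5+312,(y+.5)/6-.5+222,z),1)
for n,c in dict(yel=[(113,123),(226,124),(226,187),(113,187)],blu=[(470,88),(584,88),(584,150),(470,150)],red=[(650,88),(762,88),(762,152),(650,153)]).items():
    q=np.array([p(*a,120) for a in c]); print(n,q.mean(0),np.ptp(q,0))
for n,c in dict(dB=[(92,82),(243,82)],st=[(258,62),(417,62),(417,193),(258,193)],dR=[(420,46),(584,46)],dY=[(590,48),(752,51)]).items():
    print(n,*[p(*a,44)[:2] for a in c])
for n,c in dict(tB=[(100,206),(236,206),(236,243),(100,243)],tR=[(437,170),(575,168),(575,205),(437,210)],tY=[(606,172),(744,174)]).items():
    print(n,*[p(*a,44)[:2] for a in c])
# scene check
f='scene0'
def s(x,y,z): return np.round(at(f,(x+.5)/4-.5+350,(y+.5)/4-.5+140,z),1)
print([s(*a,120)[:2] for a in [(148,284),(187,308),(137,362),(97,340)]],'yel')
print([s(*a,120)[:2] for a in [(270,101),(306,120),(265,168),(229,150)]],'blu')
print([s(*a,120)[:2] for a in [(342,28),(376,45),(333,90),(297,73)]],'red')
print([s(*a,44)[:2] for a in [(172,262),(267,315)]],'stand')
"
```

```text
yel [ 496.5   -164.325  120.   ] [24.  42.2  0. ]
blu [ 512.15  -296.175  120.   ] [23.5 42.1  0. ]
red [ 512.8 -362.   120. ] [24.6 41.2  0. ]
dB [ 521.8 -133.6] [ 522.8 -193.7]
st [ 530.9 -199.5] [ 531.9 -262.6] [ 480.1 -263.1] [ 479.  -200.2]
dR [ 538.3 -263.8] [ 539.3 -328.7]
dY [ 538.6 -331.1] [ 538.4 -395. ]
tB [ 472.7 -137.6] [ 473.7 -191.5] [ 459.1 -191.7] [ 458.1 -137.8]
tR [ 489.3 -270.9] [ 491.1 -325.4] [ 476.5 -325.5] [ 473.5 -271.1]
tY [ 489.7 -337.7] [ 489.9 -392. ]
[array([ 507.4, -181.2]), array([ 486.8, -180.2]), array([ 487.7, -142.2]), array([ 507.5, -141.7])] yel
[array([ 523.7, -312.7]), array([ 503.8, -312.1]), array([ 503. , -273.1]), array([ 522.1, -272.8])] blu
[array([ 522. , -379.4]), array([ 502.9, -378.8]), array([ 503.8, -337.9]), array([ 523.3, -337.5])] red
[array([ 534.6, -259.5]), array([ 480.5, -259.1])] stand
```

```bash
python3 -m pendant '[[-0.384,0.245,0,0,0,-1.144],[-0.384,0.245,0,0,0,-1.144],[-0.384,0.245,0,0,0,-1.144],[-0.384,0.245,0,0,0,-1.144],[-0.384,0.245,0,0,0,-1.144],[-0.384,0.245,0,0,0,-1.144],[-0.384,0.245,0,0,0,-1.144],[-0.384,0.245,0,0,0,-1.144],[-0.384,0.245,0,0,0,-1.144],[-0.384,0.245,0,0,0,-1.144],[-0.384,0.245,0,0,0,-1.144]]' 0.0854 50
python3 -c "
from h import *
s=status.sense();print(s['ee_pos'],s['tool_rot'],s['qpos'])
from scipy.spatial.transform import Rotation as R
print(R.from_quat(s['tool_rot'],scalar_first=True).as_matrix().round(3))
shot('top','top1');shot('scene','scene1')
a=cv2.imread('pics/top1.png')[160:280,250:450];b=cv2.imread('pics/scene1.png')[80:320,260:460]
cv2.imwrite('pics/m1.png',np.vstack([cv2.resize(a,(600,360))[100:340],cv2.resize(b,(400,480))[:340].copy() if 0 else cv2.resize(b,(600,720))[200:560]])[:600])
"
```

```text
time: 1.48
ee_pos: [496.0, -165.2, 206.1]
tool_rot: [0.0, -0.706, 0.708, -0.0]
wrist_force: [-0.1, -0.6, -0.3]
gripper_width: 85.2
grasp_force: 0.0
[ 496.0195254  -165.22801475  206.09225293] [ 2.25787649e-05 -7.06469194e-01  7.07743793e-01 -3.30899034e-05] [ 6.37813790e-02 -1.66149794e-01 -1.11905893e-01  1.99519175e-05
 -1.62496263e+00 -6.55828525e-02]
[[-0.002 -1.     0.   ]
 [-1.     0.002 -0.   ]
 [ 0.    -0.    -1.   ]]
```

View pics/m1.png

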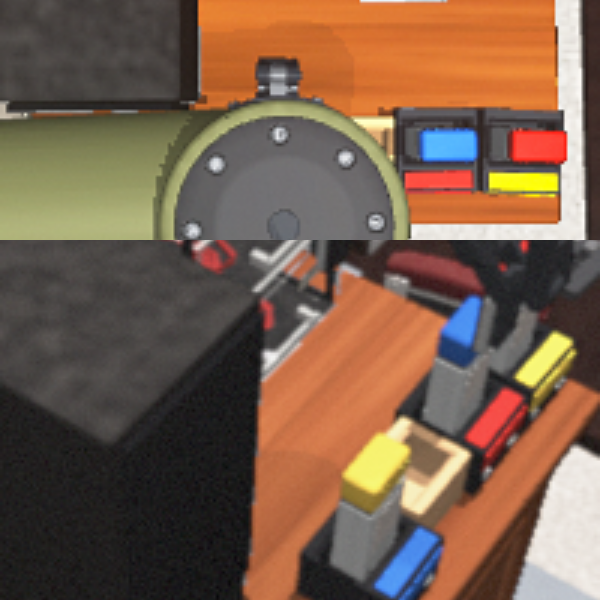

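The arm now covers the row. The drives are unchanged, but the wrist link lies near the speaker, so I'll look at the full scene view before going down.

View pics/scene1.png

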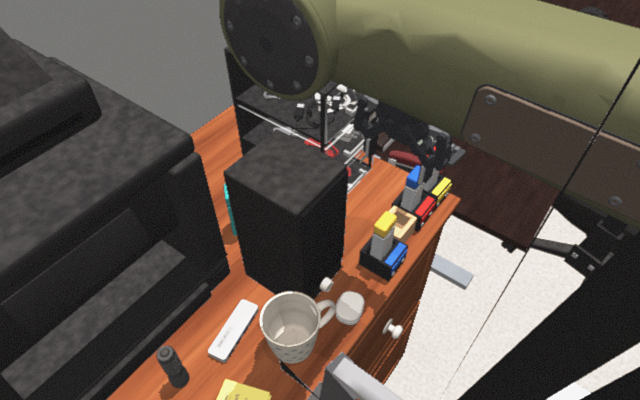

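View pics/top1.png

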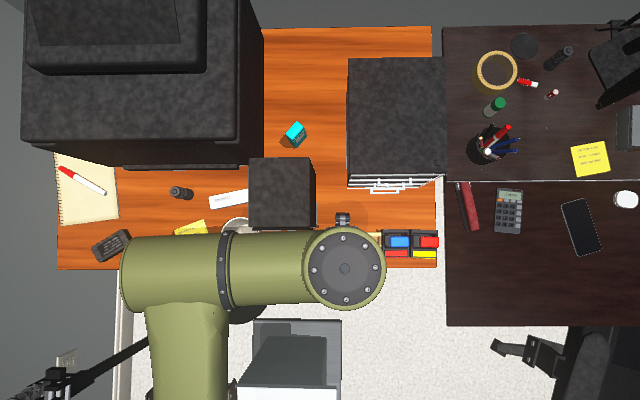

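The forearm arrives at the left, around (180,270), and the wrist cylinder runs right to the tool axis at (345,268). I need its height relative to the speaker (270 mm).

```bash
python3 -c "
from h import *
print(KRT('top1')[0],[ (h,proj('top1',[496,-165,h]).round(0)) for h in (206,300,400,500,600)])
# radius: rows 236..311 of top cylinder near col 270
for h in (350,400,450,500,550,600): print(h,[at('top1',u,v,h)[:2].round(0) for u,v in ((345,227),(345,311),(270,233),(270,306),(120,270))])
for y in (60,): print([(h,proj('scene1',[496,130,h]).round(0)) for h in (300,400,500)])
"
```

```text
[[465.83366549   0.         325.60252934]
 [  0.         465.83366549 199.5811943 ]
 [  0.           0.           1.        ]] [(206, array([340., 249.])), (300, array([341., 252.])), (400, array([341., 255.])), (500, array([342., 259.])), (600, array([343., 265.]))]
350 [array([ 542., -171.]), array([ 398., -173.]), array([529., -41.]), array([404., -44.]), array([460., 220.])]
400 [array([ 542., -170.]), array([ 407., -172.]), array([530., -48.]), array([412., -51.]), array([465., 197.])]
450 [array([ 542., -169.]), array([ 415., -171.]), array([531., -55.]), array([420., -58.]), array([470., 174.])]
500 [array([ 541., -168.]), array([ 424., -170.]), array([531., -62.]), array([429., -65.]), array([475., 151.])]
550 [array([ 541., -167.]), array([ 433., -169.]), array([532., -69.]), array([437., -72.]), array([480., 127.])]
600 [array([ 541., -167.]), array([ 442., -168.]), array([533., -77.]), array([446., -79.]), array([485., 104.])]
[(300, array([258., 280.])), (400, array([248., 223.])), (500, array([233., 143.]))]
```

The wrist top is at about z 600, so its underside stays above 350 mm when the tool is down, which clears the 270 mm speaker. Going down onto the yellow drive.

```bash
python3 -m pendant '[[0,-0.001,0.05,0,0,0],[0,-0.001,0.1,0,0,0],[0,-0.001,0.133,0,0,0],[0,-0.001,0.133,0,0,0]]' && python3 -m pendant '[[0,0,0,0,0,0],[0,0,0,0,0,0],[0,0,0,0,0,0],[0,0,0,0,0,0],[0,0,0,0,0,0],[0,0,0,0,0,0]]' 0.015 50
```

```text
time: 2.08
ee_pos: [495.5, -164.5, 70.4]
tool_rot: [-0.002, -0.707, 0.707, 0.002]
wrist_force: [0.4, 0.3, 0.1]
gripper_width: 85.2
grasp_force: 0.0
time: 2.82
ee_pos: [498.2, -164.3, 74.1]
tool_rot: [-0.0, 0.707, -0.707, 0.001]
wrist_force: [-0.3, 1.4, 5.2]
gripper_width: 22.8
grasp_force: 49.7
```

```bash
python3 -m pendant '[[0,0,-0.03,0,0,0],[0,0,-0.065,0,0,0],[0.03,-0.003,-0.07,0,0,0],[0.067,-0.008,-0.07,0,0,0],[0.067,-0.008,-0.07,0,0,0],[0.067,-0.008,-0.07,0,0,0]]'
python3 -c "
from h import *
shot('scene','scene2');crop('scene2',330,120,150,170,3.5)"
```

```text
time: 3.58
ee_pos: [504.9, -230.8, 141.6]
tool_rot: [-0.0, -0.707, 0.707, 0.001]
wrist_force: [-0.4, 0.7, -3.6]
gripper_width: 22.8
grasp_force: 50.3
```

View pics/scene2_c330_120.png

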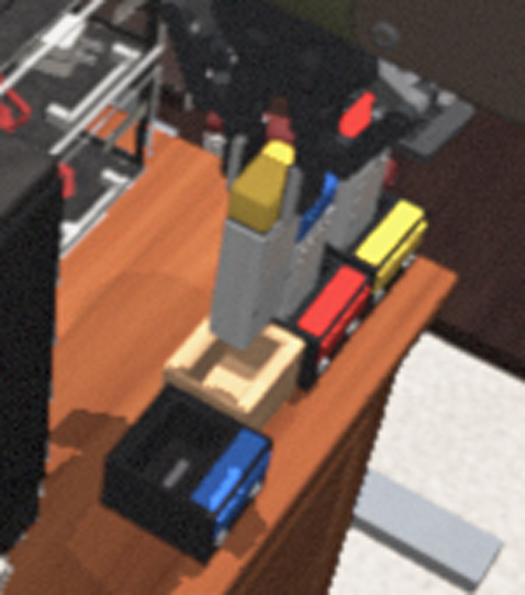

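The yellow drive hangs upright over the stand. Its lower corners are at crop (212,330) and (250,347). The empty blue dock is visible with top corners at about (104,460), (162,392) and (268,437). I'll check these numerically.

```bash
python3 -c "
from h import *
def s(x,y,z): return at('scene2',(x+.5)/3.5-.5+330,(y+.5)/3.5-.5+120,z)[:2].round(1)
print('drive bottom',s(212,330,76),s(250,347,76))
print('stand',s(165,368,44),s(303,342,44),s(236,403,44))
print('dB',s(104,460,44),s(162,392,44),s(270,437,44),s(212,512,44))
"
```

```text
drive bottom [ 514.5 -212.7] [ 492.5 -215.2]
stand [ 531.8 -199.1] [ 482.  -261.1] [ 488.7 -202.5]
dB [ 522.9 -128.8] [ 523.9 -184.4] [ 462.7 -194.5] [ 461.4 -136.2]
```

```bash
python3 -m pendant '[[0,-0.001,0.03,0,0,0],[0,-0.001,0.045,0,0,0],[0,-0.001,0.06,0,0,0],[0,-0.001,0.067,0,0,0],[0,-0.001,0.069,0,0,0],[0,-0.001,0.069,0,0,0]]'
```

```text
time: 4.38
ee_pos: [506.9, -231.2, 74.6]
tool_rot: [-0.0, 0.707, -0.707, 0.0]
wrist_force: [-0.2, -0.3, -3.3]
gripper_width: 22.8
grasp_force: 50.3
```

```bash
python3 -m pendant '[[0,0,0.001,0,0,0],[0,0,0.002,0,0,0],[0,0,0.002,0,0,0]]'
```

```text
time: 4.75
ee_pos: [507.1, -231.7, 74.2]
tool_rot: [-0.0, 0.707, -0.707, 0.001]
wrist_force: [-2.8, 0.6, 6.3]
gripper_width: 23.1
grasp_force: 51.6
```

```bash
python3 -m pendant '[[0,0,0,0,0,0],[0,0,0,0,0,0],[0,0,0,0,0,0],[0,0,-0.03,0,0,0],[0,0,-0.07,0,0,0],[0.03,-0.003,-0.075,0,0,0],[0.0655,-0.006,-0.075,0,0,0],[0.0655,-0.006,-0.075,0,0,0],[0.0655,-0.006,-0.075,0,0,0]]' 0.0854
python3 -c "
from h import *
shot('scene','scene3');crop('scene3',330,120,150,170,3.5)"
```

```text
time: 5.88
ee_pos: [512.4, -296.5, 146.6]
tool_rot: [-0.0, -0.707, 0.707, 0.0]
wrist_force: [0.7, 1.0, 0.0]
gripper_width: 85.6
grasp_force: 0.0
```

View pics/scene3_c330_120.png

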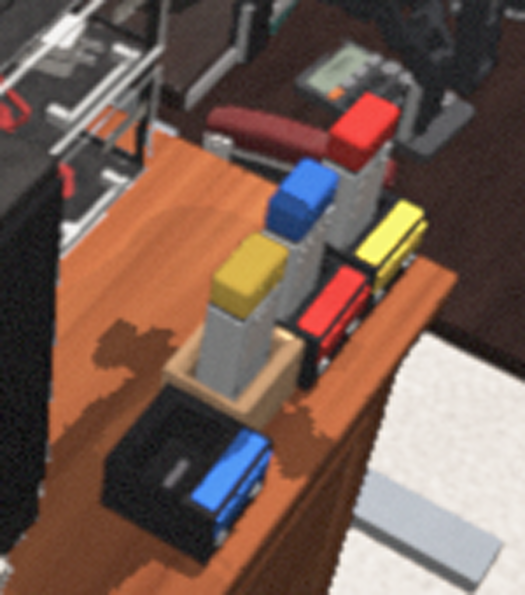

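Yellow sits upright in the stand, at crop (245,320). Blue is next.

```bash
python3 -m pendant '[[0,0,0.04,0,0,0],[0,0,0.073,0,0,0],[0,0,0.073,0,0,0],[0,0,0.073,0,0,0]]' && python3 -m pendant '[[0,0,0,0,0,0],[0,0,0,0,0,0],[0,0,0,0,0,0],[0,0,0,0,0,0],[0,0,0,0,0,0],[0,0,0,0,0,0]]' 0.015 50
```

```text
time: 6.42
ee_pos: [513.3, -296.8, 76.0]
tool_rot: [-0.0, 0.707, -0.707, 0.001]
wrist_force: [-0.4, 0.1, 0.2]
gripper_width: 85.3
grasp_force: 0.0
time: 7.18
ee_pos: [512.8, -296.9, 74.5]
tool_rot: [-0.0, 0.707, -0.707, 0.0]
wrist_force: [-0.1, -0.3, 2.8]
gripper_width: 23.1
grasp_force: 49.9
```

```bash
python3 -m pendant '[[0,0,-0.04,0,0,0],[0,0,-0.09,0,0,0],[0,0,-0.135,0,0,0],[-0.03,0.004,-0.135,0,0,0],[-0.08,0.01,-0.135,0,0,0],[-0.1325,0.0165,-0.135,0,0,0],[-0.1325,0.0165,-0.135,0,0,0],[-0.1325,0.0165,-0.08,0,0,0],[-0.1325,0.0165,-0.07,0,0,0],[-0.1325,0.0165,-0.07,0,0,0]]'
python3 -c "
from h import *
shot('scene','scene4');crop('scene4',330,120,150,170,3.5)"
```

```text
time: 8.43
ee_pos: [495.6, -164.9, 143.8]
tool_rot: [-0.001, -0.707, 0.707, 0.0]
wrist_force: [0.3, -1.0, -2.4]
gripper_width: 22.9
grasp_force: 50.1
```

View pics/scene4_c330_120.png

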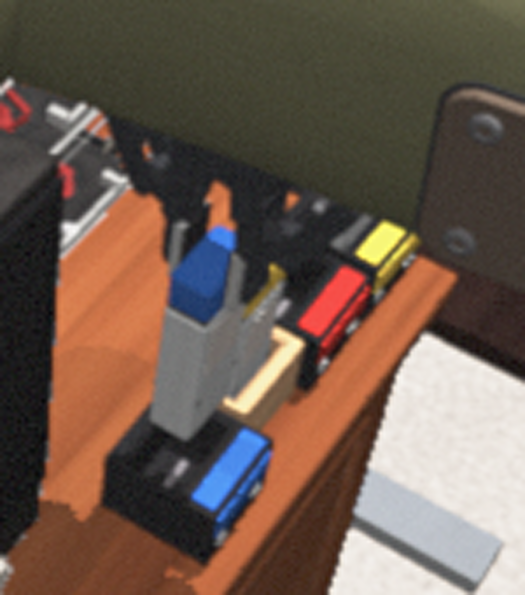

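Blue hangs straight over the blue dock, with its lower edge at crop (152,422)–(190,437). I'll lower it.

```bash
python3 -m pendant '[[0,-0.001,0.025,0,0,0],[0,-0.001,0.04,0,0,0],[0,-0.001,0.055,0,0,0],[0,-0.001,0.065,0,0,0],[0,-0.001,0.070,0,0,0],[0,-0.001,0.071,0,0,0],[0,-0.001,0.071,0,0,0]]'
```

```text
time: 9.35
ee_pos: [497.5, -164.5, 74.6]
tool_rot: [-0.0, 0.707, -0.707, 0.001]
wrist_force: [-2.8, 0.9, 5.7]
gripper_width: 23.0
grasp_force: 51.3
```

Seated: +6 N at the expected height. Release and go to red.

```bash
python3 -m pendant '[[0,0,0,0,0,0],[0,0,0,0,0,0],[0,0,0,0,0,0],[0,0,-0.04,0,0,0],[0,0,-0.08,0,0,0],[0.05,-0.004,-0.08,0,0,0],[0.1,-0.008,-0.08,0,0,0],[0.15,-0.012,-0.08,0,0,0],[0.198,-0.0155,-0.08,0,0,0],[0.198,-0.0155,-0.08,0,0,0],[0.198,-0.0155,-0.08,0,0,0]]' 0.0854
python3 -c "
from h import *
shot('scene','scene5');crop('scene5',330,120,150,170,3.5)"
```

```text
time: 10.72
ee_pos: [512.4, -362.1, 152.5]
tool_rot: [-0.0, -0.707, 0.707, 0.0]
wrist_force: [0.5, 1.1, 0.1]
gripper_width: 85.6
grasp_force: 0.0
```

View pics/scene5_c330_120.png

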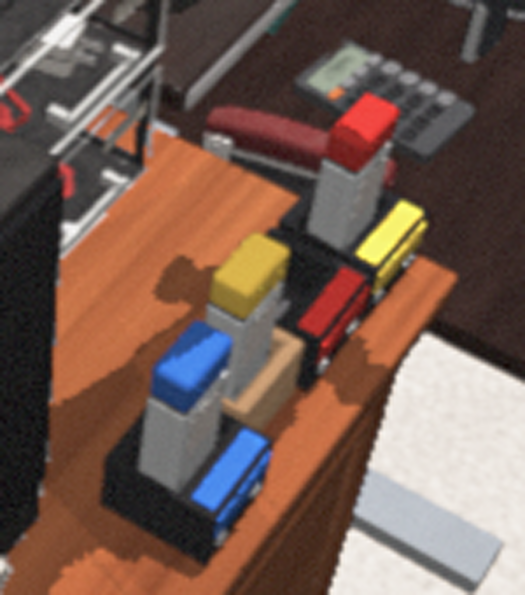

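Blue is seated in the blue dock, at crop (185,400). Now red.

```bash
python3 -m pendant '[[0,0,0.04,0,0,0],[0,0,0.079,0,0,0],[0,0,0.079,0,0,0],[0,0,0.079,0,0,0]]' && python3 -m pendant '[[0,0,0,0,0,0],[0,0,0,0,0,0],[0,0,0,0,0,0],[0,0,0,0,0,0],[0,0,0,0,0,0],[0,0,0,0,0,0]]' 0.015 50
```

```text
time: 11.28
ee_pos: [513.5, -362.2, 76.5]
tool_rot: [-0.0, 0.708, -0.707, 0.001]
wrist_force: [0.6, 0.6, 0.7]
gripper_width: 85.2
grasp_force: 0.0
time: 12.02
ee_pos: [512.8, -362.4, 74.6]
tool_rot: [-0.0, 0.707, -0.707, 0.001]
wrist_force: [1.2, -0.8, 4.0]
gripper_width: 23.1
grasp_force: 50.0
```

```bash
python3 -m pendant '[[0,0,-0.03,0,0,0],[0,0,-0.07,0,0,0],[-0.03,0,-0.07,0,0,0],[-0.0655,0,-0.07,0,0,0],[-0.0655,0,-0.07,0,0,0],[-0.0655,0,-0.07,0,0,0],[-0.0655,0,-0.045,0,0,0],[-0.0655,0,-0.025,0,0,0],[-0.0655,0,-0.01,0,0,0],[-0.0655,0,-0.002,0,0,0],[-0.0655,0,0.001,0,0,0],[-0.0655,0,0.001,0,0,0]]'
```

```text
time: 13.52
ee_pos: [512.8, -297.2, 74.5]
tool_rot: [0.0, 0.707, -0.707, 0.001]
wrist_force: [-2.2, 0.5, 2.8]
gripper_width: 22.8
grasp_force: 50.1
```

```bash
python3 -m pendant '[[0,0,0.001,0,0,0],[0,0,0.001,0,0,0]]' && python3 -m pendant '[[0,0,0,0,0,0],[0,0,0,0,0,0],[0,0,0,0,0,0],[0,0,-0.04,0,0,0],[0,0,-0.08,0,0,0],[-0.03,0.003,-0.08,0,0,0],[-0.0655,0.006,-0.08,0,0,0],[-0.0655,0.006,-0.08,0,0,0],[-0.0655,0.006,-0.08,0,0,0]]' 0.0854
python3 -c "
from h import *
shot('top','top6');shot('scene','scene6');crop('scene6',330,120,150,170,3.5)"
```

```text
time: 13.78
ee_pos: [513.0, -297.3, 74.5]
tool_rot: [-0.0, 0.707, -0.707, 0.001]
wrist_force: [-3.2, 1.5, 7.6]
gripper_width: 22.7
grasp_force: 50.7
time: 14.9
ee_pos: [506.6, -231.2, 152.0]
tool_rot: [0.0, 0.707, -0.707, 0.0]
wrist_force: [0.9, -0.4, 0.1]
gripper_width: 85.3
grasp_force: 0.0
```

View pics/scene6_c330_120.png

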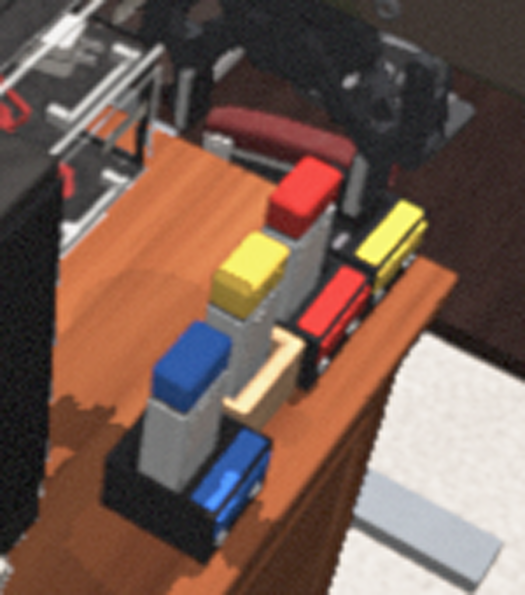

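Red is seated in the red dock, at crop (303,210). Now take yellow.

```bash
python3 -m pendant '[[0,0,0.04,0,0,0],[0,0,0.078,0,0,0],[0,0,0.078,0,0,0],[0,0,0.078,0,0,0]]' && python3 -m pendant '[[0,0,0,0,0,0],[0,0,0,0,0,0],[0,0,0,0,0,0],[0,0,0,0,0,0],[0,0,0,0,0,0],[0,0,0,0,0,0]]' 0.015 50
```

```text
time: 15.5
ee_pos: [507.2, -232.0, 75.8]
tool_rot: [0.0, -0.707, 0.707, -0.001]
wrist_force: [0.0, 0.0, 1.5]
gripper_width: 85.7
grasp_force: 0.0
time: 16.25
ee_pos: [506.9, -231.3, 74.6]
tool_rot: [-0.0, 0.707, -0.707, 0.0]
wrist_force: [-0.8, 0.7, 3.0]
gripper_width: 23.1
grasp_force: 50.5
```

```bash
python3 -m pendant '[[0,0,-0.04,0,0,0],[0,0,-0.09,0,0,0],[0,0,-0.135,0,0,0],[0.03,-0.002,-0.135,0,0,0],[0.08,-0.004,-0.135,0,0,0],[0.1315,-0.006,-0.135,0,0,0],[0.1315,-0.006,-0.135,0,0,0],[0.1315,-0.006,-0.08,0,0,0],[0.1315,-0.006,-0.07,0,0,0],[0.1315,-0.006,-0.045,0,0,0],[0.1315,-0.006,-0.03,0,0,0],[0.1315,-0.006,-0.015,0,0,0],[0.1315,-0.006,-0.005,0,0,0],[0.1315,-0.006,0.001,0,0,0],[0.1315,-0.006,0.001,0,0,0]]'
```

```text
time: 18.12
ee_pos: [512.8, -363.3, 74.7]
tool_rot: [0.0, 0.707, -0.707, 0.001]
wrist_force: [-1.6, 0.7, 2.5]
gripper_width: 22.9
grasp_force: 51.0
```

Same contact as before. Settle, release, and retreat upward and out to the front right.

```bash
python3 -m pendant '[[0,0,0.001,0,0,0],[0,0,0.001,0,0,0]]' && python3 -m pendant '[[0,0,0,0,0,0],[0,0,0,0,0,0],[0,0,0,0,0,0],[0,0,-0.04,0,0,0],[0,0,-0.08,0,0,0],[0,0,-0.13,0,0,0],[0.06,0.05,-0.13,0,0,0],[0.12,0.1,-0.13,0,0,0],[0.16,0.14,-0.13,0,0,0],[0.16,0.14,-0.13,0,0,0],[0.16,0.14,-0.13,0,0,0]]' 0.0854
python3 -c "
from h import *
shot('top','top7');shot('scene','scene7');crop('top7',222,202,230,80,3.4);crop('scene7',240,120,230,250,2.2)
a=cv2.imread('pics/top7_c222_202.png');b=cv2.imread('pics/scene7_c240_120.png')
b=b[:320]; w=max(a.shape[1],b.shape[1]); p=lambda i:cv2.copyMakeBorder(i,0,0,0,w-i.shape[1],0)
cv2.imwrite('pics/fin.png',np.vstack([p(a),p(b)]))"
```

```text
time: 18.38
ee_pos: [512.9, -363.6, 74.7]
tool_rot: [0.0, 0.707, -0.707, 0.001]
wrist_force: [-3.3, 1.3, 7.5]
gripper_width: 23.1
grasp_force: 51.7
time: 19.75
ee_pos: [371.0, -523.9, 201.6]
tool_rot: [-0.0, -0.706, 0.708, 0.0]
wrist_force: [0.3, 0.0, -0.1]
gripper_width: 85.6
grasp_force: 0.0
```

View pics/fin.png

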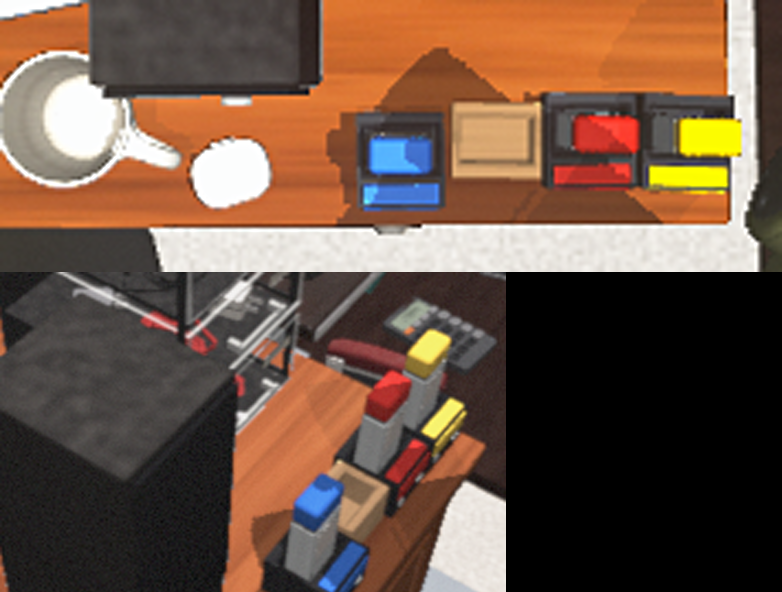

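Each cap matches its dock tab, with all three drives upright and seated. The stand is empty and the mug has not moved.

```bash
python3 -c "
from cell import job
print(job.finish_job())"
```

```text
the job is handed in; nothing more can be done
None
```

The job is handed in at about 20 s on the robot's clock: the last pictures show all three drives upright and seated in the docks matching their caps, the stand empty and the mug where it was; the judge gave no verdict.

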